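Set the drying stand to full height and lock it

TASK

Set the telescoping drying stand on the sink counter to its full height, so that a wet bottle tong can hang clear of the counter: turn its crossbar anticlockwise (seen from above) to unlock it, draw it up gently until you feel its stop, then turn it all the way back clockwise so that it is locked at that height, and let go. Never force it: do not pull while it is locked, do not haul on the stop and do not wrench the crossbar when it will not turn. Leave everything else on the counter where it is.

Things in the scene. Friction and masses are not known exactly. Their poses are not given: they have to be found in the camera images.
- stand: fixed drying stand on the counter: round steel foot 124 mm wide, 12 mm high, and a slotted aluminium tube 33 mm wide from which the sliding section rises. Origin under the foot's centre, z up the tube's axis; locked, the crossbar lies along its x axis. A 10 mm wide locking strip runs up the tube's +x side; the lug must be turned clear of it to pass.
- tube_top (a point): top of the fixed tube on its axis, 118 mm above the counter. A stop collar (54 mm wide, 60 mm high) is clamped round it by hand, its top 105 to 137 mm above the counter, NOT measured. Its firm stop (bears 20 N at most) ends the travel; just under it is the upper notch: the 8 mm lug turns in only against the stop or less than 2.5 mm below it, lower, the strip blocks it.
- inner: the sliding section: steel rod 21 mm wide with a level crossbar on top, like a T; 0.3 kg. Origin on the tube's axis (at counter height when fully down), z up, x along the crossbar. A lug sticks out 24 mm from the axis along +x, 30 mm above this origin. Unlocked, it sinks back down if let go.
- bar_mid (a point): centre of the crossbar: steel, 112 mm long (along x), 14 mm thick (along y), 22 mm high; 176 mm above the counter when the section is fully down. Can be gripped here from above across its thickness; under it runs the rod. A small wire hook hangs under each end, 50 to 63 mm from the axis, down to 34 mm below this point.
- lift (a joint): how far the section is drawn up, in m: 0 fully down (as it starts), about 0.060 to 0.093 against the stop, depending on the collar. It takes about 3 to 5 N to draw up (weight and friction).
- twist (a joint): turn of the section in rad, growing anticlockwise seen from above: 0 fully locked (it starts between 0 and 0.12), free to slide from about 0.65, end of turn at 1.15. It takes about 0.06 N m to turn.
- spoon_rest: flat wooden spoon rest, 120 x 70 x 14 mm tray with a 70 mm handle tongue, lying beside the stand; origin under the tray's centre, z up
- teat: soft-looking silicone bottle teat, 48 mm wide, 46 mm high, standing near the stand's foot; origin under its centre, z up
- glass_bottle: empty glass feeding bottle, 62 mm wide, 140 mm high, standing; origin under its centre, z up
- formula_tin: closed formula tin, 104 mm wide, 130 mm high, standing; origin under its centre, z up
- mug: white mug, 78 mm wide, 85 mm high, standing; origin under its centre, z up
- bowl: steel bowl, 90 mm wide, 45 mm high, standing; origin under its centre, z up
- spoon: wooden spoon, 220 mm long, lying on the counter; origin under its middle, x along it
Not all that is in view belongs to the job. What is shaped like the stand but green or yellow is not meant.

How it is judged:
By the outcome, as a careful person would: the job done as asked, in the order asked, and still so for the second after the job is handed in, with the robot touching nothing.
It also fails if it takes over 48 s, if anything falls off the work surface, if the arm or the gripper's body presses on something with over 40 N, if the wrist force passes 120 N, or if a joint passes its speed limit or range.

ROBOT

A 6-joint arm with a two-finger parallel gripper is mounted at the origin on the work surface. World frame = base frame: x ahead of the robot, y to its left, z up, the work surface at z = 0. Lengths are in m, angles in rad, forces in N, time in s.
With the tool pointing down it reaches from about 0.375 to 0.975 m from the base axis. Payload 3.8 kg.
Tool frame: the origin (TCP) lies at the very end of the fingers, on their centre line; the grasp point (between the pads) lies behind it (bot.tcp_to_grasp is the y of the grasp point in the tool frame, in m); y points along the fingers, z is the direction in which the jaws open and shut, and the axes are right-handed (so a half turn about y gives the same grasp; the last joint's range is limited). The gripper opens to 85 mm and grips with 20 to 120 N. Pads are 22 mm wide; open, the fingers measure 114 mm over their backs; the gripper's body (76 mm by 85 mm) begins 54 mm behind the grasp point. The pads swing forward as they close: fully open they stand 13 mm farther back than shut.
Start: joints at [1.242, 0.264, 1.604, -0, 1.274, -0.037], TCP at [0.194, 0.646, 0.204] pointing down, gripper open.
Joint ranges: [-2.63, 2.63], [-0.94, 2.18], [0.31, 2.57], [-1.31, 4.45], [0, 2.66], [-2.55, 2.55]. Speed limits (rad/s): [2.57, 2.57, 3.14, 3.14, 3.14, 3.14].

INTERFACE

Orientations are given as a rotation vector (axis times angle).
In Python, from workcell import bot, optics, workorder gives the robot as it stands.
- The arm moves only by the shell command python3 -m handwheel 'ROWS' [FORCE]. ROWS is JSON, a list of rows, each a list of 7 numbers: the shift along the tool's x, y, z in m, then the turn, a rotation vector about the tool's x, y, z in rad, then the opening, from 0 (shut) to 1 (fully open). A call has 1 to 8 rows; each row shifts and turns the commanded pose from where the row before left it, along the tool's axes as they then stand; what a row does not reach is not made up. A row lasts 1/8 s, in which the tool goes at most 62.5 mm and 10.7 degrees, less where a joint would pass 70% of its speed; a pose out of reach is approached as far as the arm can. A call with a gripper value outside its range is refused whole. The fingers move at their own pace and stop on an object; FORCE is the grip in N (left out, the last holds). Time passes only in rows, so rows that do not move let the fingers close. It gives the time, the measured TCP pose, the force and the opening at its end, in the units of the state.
- bot.read_state(): the state, without advancing time (a new reading comes with each control period).
- optics.read_camera(name): name is "scene" or "top"; returns a dict with "image" (384x512x3 uint8, red, green, blue), "z_map" (384x512 float32, m along the optical axis (not along the pixel's ray), 0 where there is no reading), "mtx" (3x3 intrinsics, pixels), "world_from_camera" (4x4, takes a point from camera to world coordinates). Camera axes: x right, y down, z forward; pixel columns grow to the right and rows downward; lengths in m; the calibration is good to about 2 mm. A picture is of the moment at which its call begins.
- workorder.finish_job(): hands the job in, once; it reports no verdict.
The state is a dict: "time": time; "q": joint angles; "joint_vel": joint speeds; "joint_torque": joint torques, N m; "tool_pos": TCP position; "tcp_rot": TCP orientation; "wrist_force": force on the tool from outside, world axes, zero at the start; "torque": the same for the moment, N m; "width": opening from 0.0 (shut) to 1.0 (fully open).
Only numpy, scipy, OpenCV 4.12 (cv2) and the standard library are available. Lean on these libraries where they do the work, as an engineer would, in place of code of your own. Each camera call takes 0.05 s, during which the arm holds its last target.

## Working session

There is one attempt and no reset: what is moved stays moved. The work goes in short steps, Python scripts to look and compute and a shell command to move; the robot and the scene stay as the last step left them, time stands still between calls to the robot, and variables do not carry over. Pictures are saved under pics/ and viewed, and the job is handed in when it is done.

```bash
ls; mkdir -p pics
python3 - <<'E'
from workcell import bot, optics
import cv2,numpy as np
s=bot.read_state();print({k:np.round(v,4).tolist() for k,v in s.items()}, bot.tcp_to_grasp)
for n in("scene","top"):
    c=optics.read_camera(n);np.savez(f"{n}.npz",**c)
    cv2.imwrite(f"pics/{n}0.png",cv2.resize(c["image"][:,:,::-1],(800,600),interpolation=cv2.INTER_CUBIC))
    print(n,np.round(c["mtx"],1).tolist(),np.round(c["world_from_camera"],3).tolist())
E
```

```text
pics
{'time': 0.0, 'q': [1.2421, 0.2648, 1.6054, -0.0, 1.2737, -0.0369], 'joint_vel': [0.0003, -0.0002, -0.0002, -0.0014, -0.0007, 0.0015], 'joint_torque': [-0.0006, -51.5115, -36.7311, 0.0002, 0.0133, 0.0], 'tool_pos': [0.1939, 0.6457, 0.2027], 'tcp_rot': [-1.5609, 0.2294, -0.2287], 'wrist_force': [0.0199, 0.3084, 0.4775], 'torque': [-0.0496, -0.0388, 0.066], 'width': 0.998} -0.0187
scene [[410.1, 0.0, 253.2], [0.0, 410.1, 186.3], [0.0, 0.0, 1.0]] [[-0.902, 0.257, -0.347, 0.921], [0.432, 0.522, -0.736, 0.717], [-0.008, -0.814, -0.581, 0.698], [0.0, 0.0, 0.0, 1.0]]
top [[348.6, 0.0, 252.5], [0.0, 348.6, 184.1], [0.0, 0.0, 1.0]] [[-0.027, -0.986, 0.165, 0.424], [-1.0, 0.025, -0.012, 0.008], [0.008, -0.166, -0.986, 1.039], [0.0, 0.0, 0.0, 1.0]]
```

View pics/scene0.png

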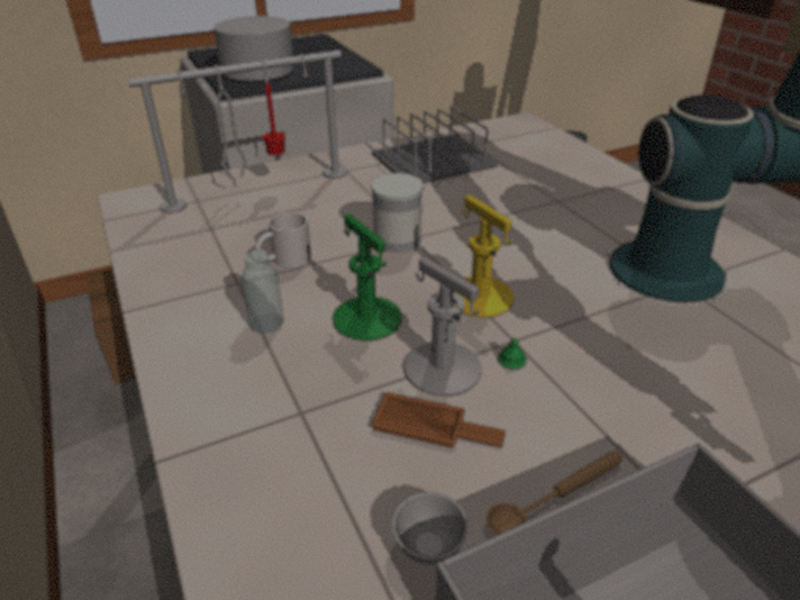

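View pics/top0.png

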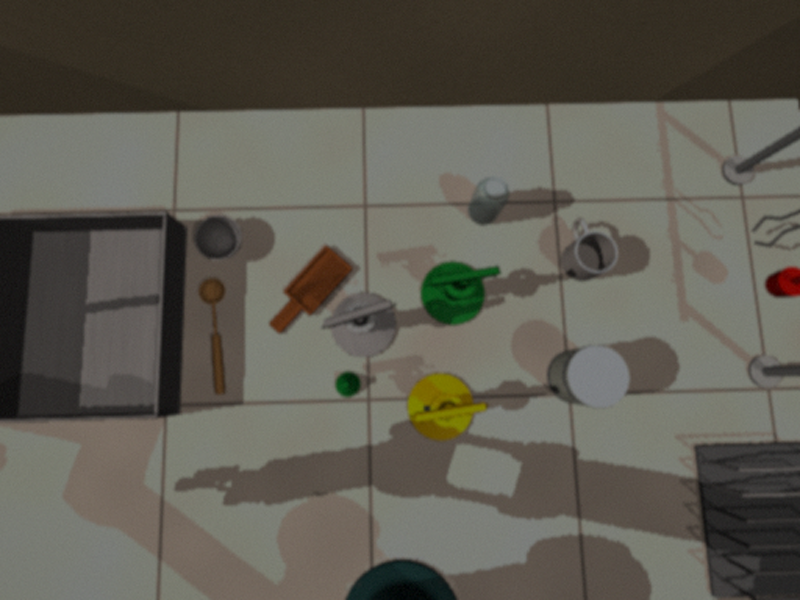

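The candidates, in 800x600 pixels, are the grey stand (scene 443,300; top 360,320), the green stand (scene 366,260; top 455,290) and the yellow stand (scene 486,250; top 443,405). The description says steel and aluminium, so I choose the grey one. Next I'll check it in a close crop and measure the bar.

```bash
cat > h.py <<'E'
import numpy as np,cv2
def cloud(c):
    z=c["z_map"];K=c["mtx"];v,u=np.mgrid[:z.shape[0],:z.shape[1]]
    p=np.stack([(u-K[0,2])/K[0,0]*z,(v-K[1,2])/K[1,1]*z,z],-1)
    T=c["world_from_camera"];w=p@T[:3,:3].T+T[:3,3];w[z==0]=np.nan;return w
def ray(c,u,v):
    K=c["mtx"];T=c["world_from_camera"];d=T[:3,:3]@np.array([(u-K[0,2])/K[0,0],(v-K[1,2])/K[1,1],1]);return T[:3,3],d
def tri(c1,p1,c2,p2):
    o1,d1=ray(c1,*p1);o2,d2=ray(c2,*p2)
    s=np.linalg.lstsq(np.stack([d1,-d2],1),o2-o1,rcond=None)[0]
    a=o1+s[0]*d1;b=o2+s[1]*d2;return (a+b)/2,np.linalg.norm(a-b)
E
python3 - <<'E'
from h import *
C={n:dict(np.load(n+".npz")) for n in("scene","top")}
box={"scene":(245,150,330,260),"top":(190,170,270,240)}
ims=[]
for n,c in C.items():
    w=cloud(c);x0,y0,x1,y1=box[n]
    sub=c["image"][y0:y1,x0:x1]
    ims.append(cv2.resize(sub[:,:,::-1],(400,400*(y1-y0)//(x1-x0)),interpolation=cv2.INTER_CUBIC))
    hsv=cv2.cvtColor(c["image"],cv2.COLOR_RGB2HSV)
    m=np.zeros(w.shape[:2],bool);m[y0:y1,x0:x1]=1
    m&=(w[...,2]>.16)&(w[...,2]<.21)&(hsv[...,1]<90)
    k,l,st,ce=cv2.connectedComponentsWithStats(m.astype(np.uint8))
    i=1+np.argmax(st[1:,4]);mm=l==i
    p=w[mm];print(n,st[i],"mean",p.mean(0).round(4),"z pct",np.percentile(p[:,2],[5,50,95]).round(4))
    t=p[p[:,2]>.178];r=cv2.minAreaRect((t[:,:2]*1000).astype(np.float32));print(" rect mm",r)
    # foot / collar
    f=(w[...,2]>.006)&(w[...,2]<.018)&(hsv[...,1]<60);f[:y0]=0;f[y1:]=0;f[:,:x0]=0;f[:,x1:]=0
    q=w[f];cc=cv2.minEnclosingCircle((q[:,:2]*1000).astype(np.float32));print(" foot",len(q),cc,np.median(q,0))
    np.save(n+"_m.npy",mm)
H=max(i.shape[0] for i in ims)
cv2.imwrite("pics/crop0.png",np.hstack([cv2.copyMakeBorder(i,0,H-i.shape[0],0,0,0) for i in ims]))
E
```

```text
scene [268 165  38  29 422] mean [0.5316 0.0643 0.1783] z pct [0.1654 0.18   0.1862]
 rect mm ((529.5695190429688, 59.938568115234375), (15.49752426147461, 111.1336441040039), 15.318375587463379)
 foot 941 ((471.8973693847656, -98.1917724609375), 226.66934204101562) [0.53642887 0.06819269 0.00867665]
top [207 192  44  18 293] mean [0.5268 0.0571 0.184 ] z pct [0.1711 0.1855 0.1884]
 rect mm ((527.985595703125, 57.48876190185547), (14.592276573181152, 111.48318481445312), 16.05997657775879)
 foot 767 ((519.8818969726562, 69.6352767944336), 74.24639129638672) [0.50990033 0.05030374 0.00897963]
```

View pics/crop0.png

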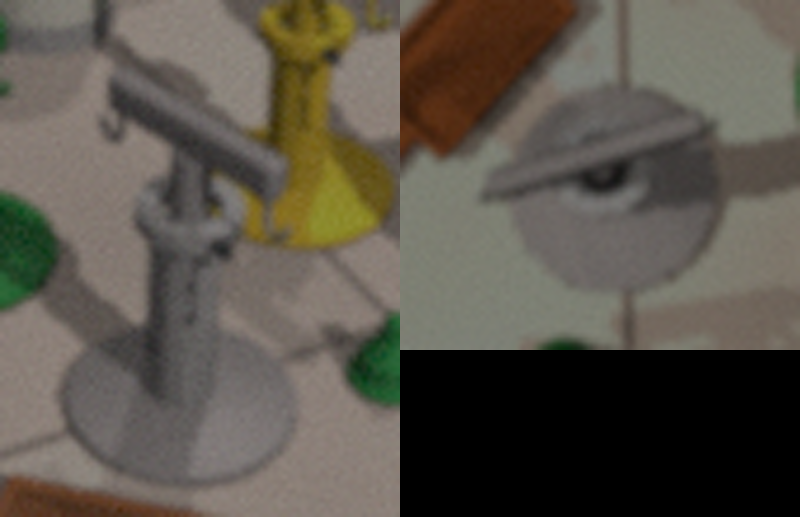

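The crop shows the bare grey stand with its bar and hooks, so it is the right one. Bar mid is at about (0.529, 0.059), with the top at about z 0.187 as expected. Next I'll cross-check the ends from two views and work out the move.

Run:
```python
from h import *
from scipy.spatial.transform import Rotation as R
from scipy.optimize import least_squares
from workcell import bot
C={n:dict(np.load(n+".npz")) for n in("scene","top")}
r={}
for n in C:
    ys,xs=np.nonzero(np.load(n+"_m.npy")); r[n]=cv2.minAreaRect(np.stack([xs,ys],1).astype(np.float32)); 
    b=cv2.boxPoints(r[n]); b=b[np.argsort(b[:,0])]; r[n]=(b[:2].mean(0),b[2:].mean(0)); print(n,r[n])
# top: left=+y ; scene: left = ?
s,t=C["scene"],C["top"]
for a,b in((0,1),(1,0)): print(tri(s,r["scene"][a],t,r["top"][b]))
# match check other pairing
for a,b in((0,0),(1,1)): print("alt",tri(s,r["scene"][a],t,r["top"][b]))
# collar top & foot centre from top depth
w=cloud(t);sel=np.zeros(w.shape[:2],bool);sel[170:240,190:270]=1
hsv=cv2.cvtColor(t["image"],cv2.COLOR_RGB2HSV)
q=w[sel&(w[...,2]>.005)&(w[...,2]<.018)&(hsv[...,1]<90)];d=np.hypot(q[:,0]-.53,q[:,1]-.06);q=q[d<.075]
ang=np.arctan2(q[:,1]-.06,q[:,0]-.53);e=[]
for a in np.arange(-np.pi,np.pi,.2):
    k=q[(abs(ang-a)<.1)]
    if len(k):
        e.append(k[np.argmax(np.hypot(k[:,0]-.53,k[:,1]-.06)),:2])
e=np.array(e);f=least_squares(lambda p:np.hypot(e[:,0]-p[0],e[:,1]-p[1])-p[2],[.53,.06,.06],loss="soft_l1",f_scale=.002);print("foot fit",f.x)
for n in C:
    w=cloud(C[n]);dd=np.hypot(w[...,0]-.529,w[...,1]-.059)
    z=w[...,2][(dd<.027)&(dd>.013)&(w[...,2]>.09)&(w[...,2]<.15)];print(n,"collar z",np.histogram(z,np.arange(.09,.152,.004)))
S=bot.read_state();M=R.from_rotvec(S["tcp_rot"]).as_matrix();print(M.round(3))
```

```text
scene (array([266.6535 , 168.32574], dtype=float32), array([304.33813, 190.14316], dtype=float32))
top (array([207.30276, 208.00919], dtype=float32), array([250.60553, 195.01837], dtype=float32))
(array([0.54452071, 0.0012355 , 0.17112835]), np.float64(0.0066356944384662235))
(array([0.51216905, 0.11166606, 0.17008965]), np.float64(0.0005740906447608741))
alt (array([0.54440655, 0.0858178 , 0.21853927]), np.float64(0.08498449710546271))
alt (array([0.51172229, 0.03068373, 0.12891714]), np.float64(0.09012135545817697))
foot fit [0.52737369 0.05800615 0.06075811]
scene collar z (array([ 17,  17,  19,  18,  17,  14,   4,   3,  27,  42, 124,   1,   0,
         0,   0]), array([0.09 , 0.094, 0.098, 0.102, 0.106, 0.11 , 0.114, 0.118, 0.122,
       0.126, 0.13 , 0.134, 0.138, 0.142, 0.146, 0.15 ]))
top collar z (array([  0,   0,   0,   0,   0,   3,   8,   5,   0,  14, 104,  23,   0,
         0,   0]), array([0.09 , 0.094, 0.098, 0.102, 0.106, 0.11 , 0.114, 0.118, 0.122,
       0.126, 0.13 , 0.134, 0.138, 0.142, 0.146, 0.15 ]))
[[ 0.958 -0.001  0.288]
 [-0.288 -0.002  0.958]
 [-0.    -1.    -0.002]]
```

Two-view check: the bar ends are (0.545, 0.001) and (0.512, 0.112), so the midpoint is (0.528, 0.057). The foot axis fits at (0.527, 0.058) with radius 61 mm. The collar top is at about 0.132, so I expect a lift of about 0.088. I'll move to above the bar.

```bash
python3 -m handwheel '[[0,-0.03,0,0,0,0,1],[0.03,-0.02,-0.03,0,0,0,1],[0.035,-0.005,-0.0335,0,0,0,1],[0.035,-0.005,-0.0335,0,0,0,1],[0.035,-0.005,-0.0335,0,0,0,1],[0.035,-0.005,-0.0335,0,0,0,1],[0.035,0,-0.0335,0,0,0,1],[0.035,0,-0.0335,0,0,0,1]]'
python3 -m handwheel '[[0.035,0,-0.0335,0,0,0,1],[0.035,0,-0.0335,0,0,0,1],[0.035,0,-0.0335,0,0,0,1],[0.035,0,-0.0335,0,0,0,1],[0.035,0,-0.0335,0,0,0,1],[0.035,0,-0.0335,0,0,0,1],[0.035,0,-0.0335,0,0,0,1],[0.035,0,-0.0335,0,0,0,1]]'
python3 -m handwheel '[[0,0,0,0,0.167,0,0.5],[0,0,0,0,0.167,0,0.5],[0,0,0,0,0.167,0,0.5],[0,0,0,0,0.167,0,0.5],[0,0,0,0,0.167,0,0.5],[0,0,0,0,0.165,0,0.5],[0,0,0,0,0,0,0.5]]'
cat >> h.py <<'E'
def togo(x,y,z,jaw):
    from workcell import bot
    from scipy.spatial.transform import Rotation as R
    s=bot.read_state();M=R.from_rotvec(s["tcp_rot"]).as_matrix();p=np.array(s["tool_pos"])
    print("t",round(s["time"],2),"pos",p.round(4),"tooly",M[:,1].round(3),"jaw",round(np.degrees(np.arctan2(M[1,2],M[0,2])),1),"q",np.round(s["q"],2),"F",np.round(s["wrist_force"],1),"T",np.round(s["torque"],2),"w",round(s["width"],3))
    ty=-M[2,1]; d=np.radians(jaw)
    G=np.stack([np.cross([0,0,-1],[np.cos(d),np.sin(d),0]),[0,0,-1],[np.cos(d),np.sin(d),0]],1)
    print("shift",(M.T@(np.array([x,y,z])-p)).round(4),"turn",R.from_matrix(M.T@G).as_rotvec().round(4))
E
python3 -c "
from h import *;togo(.528,.0578,.27,16.1)"
```

```text
time: 1.1
tool_pos: [0.3579, 0.3546, 0.2738]
tcp_rot: [-1.559, 0.229, -0.229]
wrist_force: [0.7, -0.2, -0.5]
width: 1.0
time: 2.1
tool_pos: [0.5489, 0.0175, 0.2736]
tcp_rot: [-1.559, 0.23, -0.229]
wrist_force: [0.7, 1.0, 0.5]
width: 0.998
time: 2.98
tool_pos: [0.5483, 0.019, 0.2736]
tcp_rot: [-1.33, 1.001, -0.999]
wrist_force: [0.3, -0.6, 0.1]
width: 0.501
t 2.98 pos [0.5483 0.019  0.2736] tooly [-0.001  0.    -1.   ] jaw 16.1 q [-0.01 -0.01  1.78  0.    1.37 -0.29] F [ 0.3 -0.6  0.1] T [ 0.02  0.06 -0.01] w 0.501
shift [-0.0429  0.0036 -0.0088] turn [ 0.0009 -0.0003 -0.0003]
```

```bash
python3 -m handwheel '[[-0.0215,0.02,-0.0044,0,0,0,0.5],[-0.0214,0.02,-0.0044,0,0,0,0.5],[0,0.015,0,0,0,0,0.5],[0,0,0,0,0,0,0.5]]'
python3 - <<'E'
from h import *;togo(.528,.0578,.169,16.1)
from workcell import optics
o=[]
for n,b in(("scene",(230,100,350,240)),("top",(170,140,290,280))):
    c=optics.read_camera(n)["image"];x0,y0,x1,y1=b
    o.append(cv2.resize(c[y0:y1,x0:x1,::-1],(400,466),interpolation=cv2.INTER_CUBIC))
cv2.imwrite("pics/hover.png",np.hstack(o))
E
```

```text
time: 3.48
tool_pos: [0.5274, 0.0574, 0.2175]
tcp_rot: [-1.331, 1.002, -0.999]
wrist_force: [0.1, 0.2, -0.2]
width: 0.501
t 3.48 pos [0.5274 0.0574 0.2175] tooly [-0.003 -0.001 -1.   ] jaw 16.1 q [ 0.06 -0.02  1.89 -0.    1.27 -0.22] F [ 0.1  0.2 -0.2] T [ 0.05 -0.04 -0.02] w 0.501
shift [-0.0002  0.0485  0.0008] turn [ 0.0029 -0.0002 -0.0002]
```

View pics/hover.png

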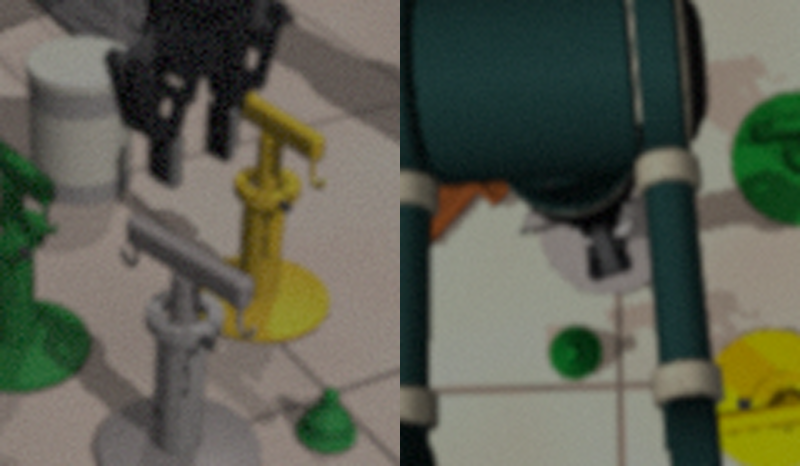

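In the scene crop the fingers (165,170 and 220,150) stand astride the bar (185,255). I'll descend and grip with tips at z≈0.169, which is above the rod (bar underside at 0.165).

```bash
python3 -m handwheel '[[0,0.02,0.0004,0,0,0,0.5],[0,0.015,0.0004,0,0,0,0.5],[0,0.0085,0,0,0,0,0.5],[0,0.005,0,0,0,0,0.5],[0,0,0,0,0,0,0.5]]' 25
python3 -c "
from h import *;togo(.528,.0578,.169,16.1)"
python3 -m handwheel '[[0,0,0,0,0,0,0.3],[0,0,0,0,0,0,0.25],[0,0,0,0,0,0,0.2],[0,0,0,0,0,0,0.1],[0,0,0,0,0,0,0.1],[0,0,0,0,0,0,0.1]]' 25
python3 -c "
from h import *;togo(.528,.0578,.169,16.1)"
```

```text
time: 4.2
tool_pos: [0.5289, 0.058, 0.1701]
tcp_rot: [-1.329, 1.002, -1.001]
wrist_force: [0.1, -0.2, 0.0]
width: 0.499
t 4.2 pos [0.5289 0.058  0.1701] tooly [-0.001 -0.    -1.   ] jaw 16.0 q [ 0.06  0.02  1.95 -0.    1.18 -0.22] F [ 0.1 -0.2  0. ] T [-0.03 -0.01 -0.  ] w 0.499
shift [-0.0001  0.0011 -0.0009] turn [ 0.0008 -0.0019 -0.0002]
time: 4.95
tool_pos: [0.5291, 0.058, 0.1706]
tcp_rot: [-1.328, 1.001, -1.001]
wrist_force: [0.1, -0.4, 0.1]
width: 0.098
t 4.95 pos [0.5291 0.058  0.1706] tooly [-0.  0. -1.] jaw 16.0 q [ 0.06  0.02  1.95  0.    1.18 -0.22] F [ 0.1 -0.4  0.1] T [0.07 0.   0.07] w 0.098
shift [-0.0001  0.0016 -0.0011] turn [ 0.    -0.002 -0.   ]
```

Opening reached the commanded 0.1 (8 mm), which is less than the 14 mm bar, so it may not be held. I'll look before doing anything else.

Run:
```python
from h import *
from workcell import optics
o=[]
for n,b in(("scene",(230,100,350,240)),("top",(170,140,290,280))):
    c=optics.read_camera(n)["image"];x0,y0,x1,y1=b
    o.append(cv2.resize(c[y0:y1,x0:x1,::-1],(400,466),interpolation=cv2.INTER_CUBIC))
cv2.imwrite("pics/grip1.png",np.hstack(o))
```

```text
(no output)
```

View pics/grip1.png

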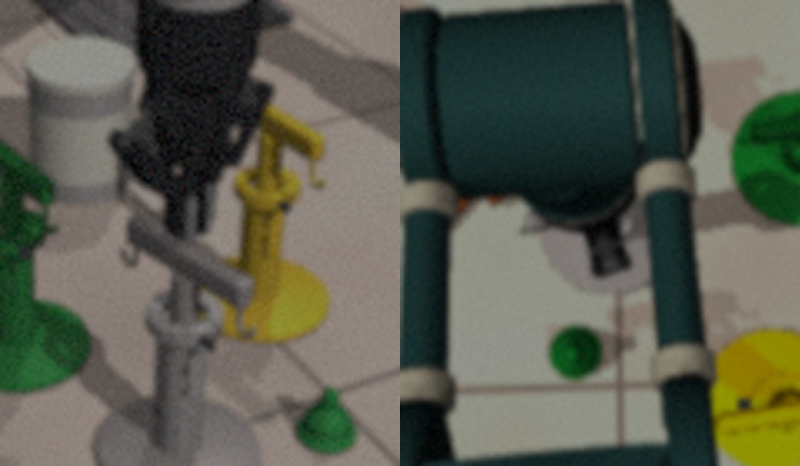

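Run:
```python
from h import *
from workcell import optics
for n in("scene","top"):
    c=optics.read_camera(n);w=cloud(c);np.savez(n+"1.npz",**c)
    hsv=cv2.cvtColor(c["image"],cv2.COLOR_RGB2HSV)
    d=np.hypot(w[...,0]-.529,w[...,1]-.058)
    m=(d<.06)&(hsv[...,2]<60)&(w[...,2]>.16)
    p=w[m]
    for a in np.arange(.16,.30,.01):
        k=p[(p[:,2]>=a)&(p[:,2]<a+.01)]
        if len(k):print(n,round(a,2),len(k),k.mean(0).round(3),k.min(0).round(3),k.max(0).round(3))
    m=(d<.07)&(hsv[...,2]>=70)&(w[...,2]>.16)&(w[...,2]<.2)
    p=w[m];print("bar",len(p),p.mean(0),cv2.minAreaRect((p[:,:2]*1000).astype(np.float32)))
b=np.load("scene1.npz")["image"][150:200,260:310]
cv2.imwrite("pics/z.png",cv2.resize(cv2.convertScaleAbs(b[:,:,::-1],alpha=1.8),(600,600),interpolation=cv2.INTER_NEAREST))
```

```text
scene 0.16 7 [0.533 0.064 0.168] [0.529 0.019 0.162] [0.546 0.081 0.17 ]
scene 0.17 76 [0.536 0.056 0.175] [0.521 0.014 0.17 ] [0.55  0.106 0.18 ]
scene 0.18 9 [0.544 0.03  0.182] [0.538 0.014 0.18 ] [0.549 0.051 0.183]
scene 0.19 2 [0.532 0.06  0.198] [0.523 0.059 0.197] [0.54  0.061 0.199]
scene 0.2 29 [0.537 0.065 0.207] [0.522 0.058 0.201] [0.549 0.071 0.21 ]
scene 0.21 37 [0.538 0.065 0.215] [0.522 0.057 0.21 ] [0.549 0.073 0.22 ]
scene 0.22 37 [0.536 0.066 0.225] [0.521 0.059 0.22 ] [0.549 0.071 0.23 ]
scene 0.23 28 [0.531 0.068 0.236] [0.517 0.06  0.231] [0.546 0.076 0.24 ]
scene 0.24 90 [0.534 0.069 0.246] [0.498 0.055 0.24 ] [0.566 0.082 0.25 ]
scene 0.25 98 [0.535 0.069 0.255] [0.491 0.048 0.25 ] [0.574 0.082 0.26 ]
scene 0.26 160 [0.534 0.068 0.265] [0.477 0.041 0.26 ] [0.583 0.085 0.27 ]
scene 0.27 134 [0.531 0.071 0.275] [0.475 0.048 0.27 ] [0.586 0.087 0.28 ]
scene 0.28 147 [0.529 0.07  0.285] [0.472 0.048 0.28 ] [0.581 0.088 0.29 ]
scene 0.29 176 [0.54  0.073 0.295] [0.473 0.048 0.29 ] [0.588 0.086 0.3  ]
bar 257 [0.52841824 0.07082874 0.17988598] ((530.6852416992188, 59.67124557495117), (19.066118240356445, 110.98109436035156), 16.998401641845703)
top 0.18 1 [0.528 0.03  0.182] [0.528 0.03  0.182] [0.528 0.03  0.182]
top 0.24 1 [0.498 0.037 0.25 ] [0.498 0.037 0.25 ] [0.498 0.037 0.25 ]
top 0.25 2 [0.503 0.039 0.258] [0.501 0.039 0.257] [0.504 0.039 0.259]
top 0.26 4 [0.495 0.04  0.267] [0.494 0.039 0.262] [0.499 0.041 0.269]
top 0.27 5 [0.49  0.046 0.273] [0.487 0.037 0.272] [0.493 0.056 0.274]
top 0.28 29 [0.482 0.044 0.286] [0.471 0.032 0.283] [0.49  0.056 0.29 ]
top 0.29 48 [0.477 0.043 0.294] [0.47  0.032 0.29 ] [0.489 0.053 0.3  ]
bar 33 [0.51328366 0.10360099 0.18469703] ((511.97369384765625, 103.3573989868164), (18.62098503112793, 12.583273887634277), 50.74235916137695)
```

View pics/z.png

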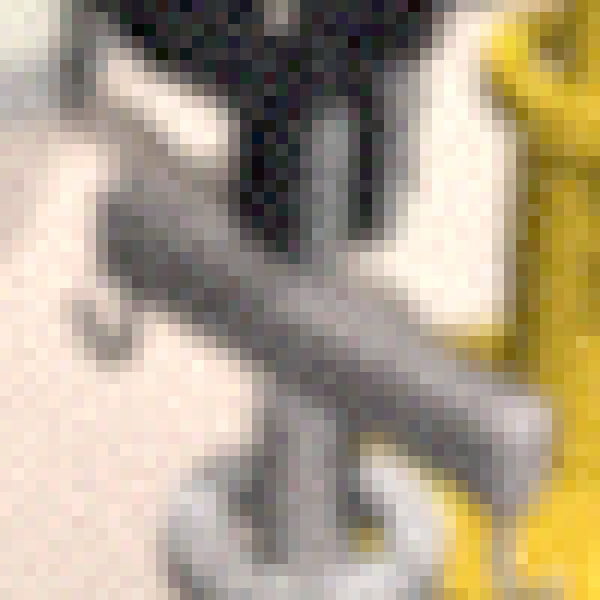

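Run:
```python
from h import *
a=dict(np.load("scene.npz"));c=dict(np.load("scene1.npz"));w=cloud(c);w0=cloud(a)
for r in range(154,182,2):
    print(r,' '.join(f"{w[r,u,0]*1000:.0f}/{w[r,u,1]*1000:.0f}/{w[r,u,2]*1000:.0f}" for u in range(278,298,2)))
d=np.abs(c["image"].astype(int)-a["image"]).max(2)
f=lambda i:cv2.resize(i[140:210,255:315],(400,466),interpolation=cv2.INTER_CUBIC)
cv2.imwrite("pics/diff.png",np.hstack([cv2.convertScaleAbs(f(a["image"][:,:,::-1].copy()),alpha=1.6),cv2.cvtColor(f(np.clip(d*3,0,255).astype(np.uint8)),cv2.COLOR_GRAY2BGR)]))
from workcell import bot
print([x for x in dir(bot) if x[0]!='_'])
```

```text
154 565/83/260 558/80/257 548/71/250 545/74/250 540/74/249 534/72/246 522/60/237 521/66/239 517/68/239 511/67/237
156 563/79/253 558/79/252 552/77/249 544/72/244 540/73/243 534/72/242 523/62/233 519/63/232 514/63/231 303/-263/-4
158 564/81/249 557/79/246 553/79/246 545/74/240 540/74/239 534/73/237 523/62/228 521/67/230 511/59/223 311/-250/-2
160 369/-264/-1 558/80/243 546/68/232 542/70/232 537/69/230 534/72/231 522/61/222 522/70/227 511/60/218 316/-241/-3
162 375/-254/-2 547/61/223 546/67/227 542/70/228 537/70/226 532/70/224 523/62/218 520/67/220 511/60/213 324/-227/-1
164 380/-244/-3 547/62/219 546/68/222 541/69/221 537/71/221 532/70/220 524/65/214 520/66/214 510/60/207 329/-219/-3
166 384/-236/-4 548/63/215 546/69/217 541/69/216 538/71/217 532/70/214 523/64/208 521/69/210 341/-210/-1 336/-207/-1
168 533/28/185 546/60/207 545/68/211 541/69/211 538/73/213 532/71/210 524/65/204 520/68/204 348/-198/0 341/-199/-3
170 537/36/186 543/55/198 546/70/208 542/71/207 539/74/208 533/72/205 523/65/198 519/66/198 350/-194/-5 347/-188/-2
172 542/45/186 537/45/185 533/47/185 538/65/198 536/69/199 532/71/199 370/-185/-1 363/-185/-3 361/-177/1 352/-179/-2
174 540/41/178 539/49/183 536/53/184 533/56/185 527/56/183 525/60/185 376/-174/0 367/-178/-5 363/-173/-3 357/-171/-4
176 539/40/172 539/50/178 537/55/180 534/59/182 532/64/184 529/68/186 525/69/185 520/69/184 370/-161/-1 364/-159/-1
178 541/44/169 538/48/171 535/51/172 534/58/176 534/67/181 532/72/184 529/77/186 525/78/185 521/79/185 376/-140/6
180 424/-163/-1 538/48/165 536/54/168 536/62/173 533/66/175 531/72/178 529/77/181 526/81/182 525/86/185 520/87/184
['MotionError', 'read_state', 'tcp_to_grasp']
```

View pics/diff.png

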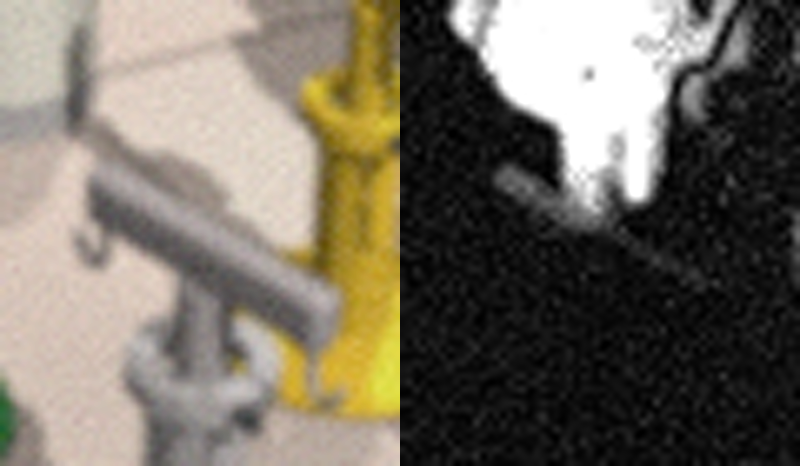

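The depth and difference images show the closed fingertips at z≈0.197, 11 mm above the bar's top face. The bar is untouched: the only change on it is shadow. So the reported TCP (0.1706) is about 27 mm lower than where the tips really are. I'll trust the same-camera relative measurement: open, go down 28 mm in steps while watching the force, and look before closing.

```bash
python3 -m handwheel '[[0,0,0,0,0,0,0.3],[0,0,0,0,0,0,0.5],[0,0,0,0,0,0,0.5],[0,0,-0.0015,0,0,0,0.5]]' 
python3 -m handwheel '[[0,0.004,0,0,0,0,0.5],[0,0.005,0,0,0,0,0.5],[0,0.005,0,0,0,0,0.5],[0,0,0,0,0,0,0.5]]'
python3 - <<'E'
from h import *;togo(.528,.0578,.143,16.1)
from workcell import optics
c=optics.read_camera("scene")
cv2.imwrite("pics/d1.png",cv2.convertScaleAbs(cv2.resize(c["image"][140:200,250:320,::-1],(700,600),interpolation=cv2.INTER_CUBIC),alpha=1.6))
w=cloud(c)
for r in range(158,180,2):
    print(r,' '.join(f"{w[r,u,0]*1000:.0f}/{w[r,u,1]*1000:.0f}/{w[r,u,2]*1000:.0f}" for u in range(272,304,3)))
E
```

```text
time: 5.65
tool_pos: [0.5277, 0.0576, 0.1706]
tcp_rot: [-1.328, 1.001, -1.001]
wrist_force: [0.1, 0.2, -0.3]
width: 0.499
time: 6.15
tool_pos: [0.5271, 0.0576, 0.1557]
tcp_rot: [-1.329, 1.002, -1.0]
wrist_force: [0.4, 0.7, 0.2]
width: 0.503
t 6.15 pos [0.5271 0.0576 0.1557] tooly [-0.002 -0.    -1.   ] jaw 16.0 q [ 0.06  0.03  1.96  0.    1.15 -0.22] F [0.4 0.7 0.2] T [-0.02 -0.01  0.01] w 0.503
shift [0.     0.0127 0.0009] turn [ 0.0015 -0.002  -0.0004]
158 581/86/257 572/83/253 362/-277/-3 555/79/246 545/74/240 336/-264/-3 328/-258/-2 506/48/215 505/59/221 500/62/221 399/-80/116
160 580/86/252 573/85/249 556/68/235 554/77/240 546/76/237 344/-250/-1 335/-246/-1 506/48/210 505/58/215 500/64/217 398/-81/108
162 579/84/246 571/83/243 561/76/236 555/79/236 547/78/233 350/-240/-1 341/-236/-1 507/50/206 506/60/212 500/64/212 309/-216/1
164 576/78/237 572/83/238 561/77/231 555/80/231 364/-233/-1 354/-232/-3 347/-225/-1 508/52/202 504/58/205 499/62/206 311/-212/-4
166 576/78/231 571/82/233 559/74/224 553/77/224 369/-226/-3 362/-218/0 509/41/191 508/52/197 505/60/201 496/58/197 318/-201/-3
168 544/19/183 561/65/214 559/75/220 551/73/217 374/-215/-3 366/-210/-2 510/42/187 508/52/192 505/60/195 497/61/194 378/-107/61
170 546/24/181 562/67/211 560/76/215 551/74/211 379/-207/-4 375/-196/2 364/-195/-1 507/52/186 504/59/189 339/-183/-1 380/-104/57
172 546/23/175 562/67/205 558/74/209 552/75/208 529/49/185 380/-186/2 370/-185/-0 360/-183/-2 504/60/185 345/-174/-1 380/-104/50
174 545/23/169 562/67/200 558/74/203 551/74/201 533/57/186 526/58/184 375/-176/-1 366/-174/-3 358/-169/-2 350/-164/-2 380/-103/44
176 428/-194/-4 562/68/196 560/77/201 552/76/197 536/61/184 531/66/185 525/70/186 372/-163/-2 365/-158/-1 356/-155/-2 380/-102/38
178 434/-183/-3 427/-176/-0 558/74/193 551/75/191 534/60/177 533/70/183 529/76/185 522/77/184 377/-139/7 369/-134/8 377/-106/28
```

View pics/d1.png

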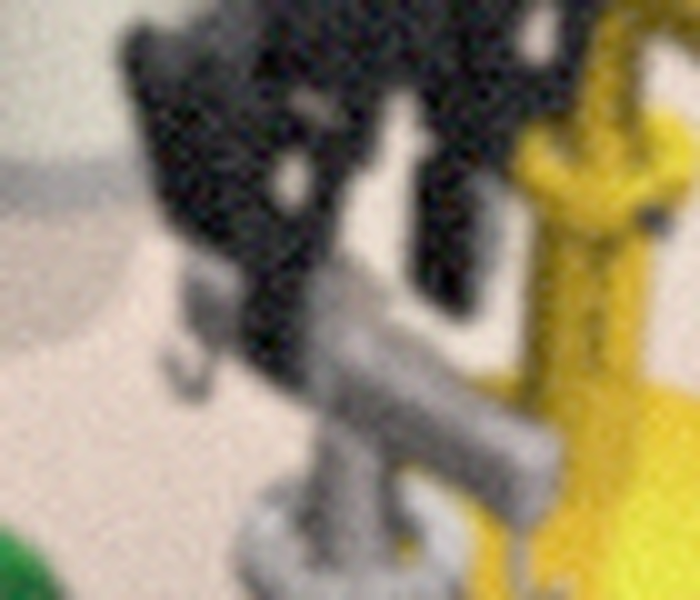

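The front finger (270,330) now stands in front of the bar and the rear one (450,260) behind it, with tips at about 0.188 as predicted. I'll go 13.5 mm lower and close.

```bash
python3 -m handwheel '[[0,0.004,0,0,0,0,0.5],[0,0.005,0.0005,0,0,0,0.5],[0,0.0045,0,0,0,0,0.5],[0,0,0,0,0,0,0.5]]'
python3 -m handwheel '[[0,0,0,0,0,0,0.3],[0,0,0,0,0,0,0.2],[0,0,0,0,0,0,0.12],[0,0,0,0,0,0,0.05],[0,0,0,0,0,0,0.05],[0,0,0,0,0,0,0.05]]' 25
python3 - <<'E'
from h import *;togo(.528,.0578,.143,16.1)
from workcell import optics
c=optics.read_camera("scene")
cv2.imwrite("pics/d2.png",cv2.convertScaleAbs(cv2.resize(c["image"][140:200,250:320,::-1],(700,600),interpolation=cv2.INTER_CUBIC),alpha=1.6))
E
```

```text
time: 6.7
tool_pos: [0.5277, 0.0577, 0.1424]
tcp_rot: [-1.329, 1.002, -1.001]
wrist_force: [0.2, -0.3, 0.5]
width: 0.504
time: 7.45
tool_pos: [0.5282, 0.0577, 0.1434]
tcp_rot: [-1.328, 1.001, -1.001]
wrist_force: [-2.4, -0.7, 3.3]
width: 0.154
t 7.45 pos [0.5282 0.0577 0.1434] tooly [ 0. -0. -1.] jaw 16.0 q [ 0.06  0.04  1.98 -0.    1.13 -0.22] F [-2.4 -0.7  3.3] T [-0.09  0.27 -0.07] w 0.154
shift [-0.0002  0.0004 -0.0002] turn [-0.0002 -0.002   0.0001]
```

View pics/d2.png

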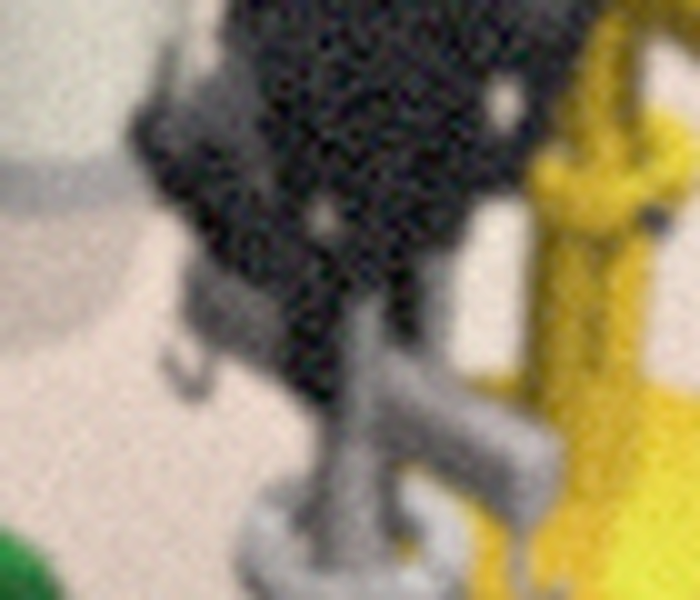

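The grip is good: opening 0.154 (13 mm), fingers on either side of the bar, and a slight downward push. Now I'll unlock, turning about tool -y (anticlockwise from above) in small steps.

```bash
cat > st.py <<'E'
from h import *;togo(.528,.0578,.143,16.0)
E
python3 -m handwheel '[[0,0,0,0,-0.08,0,0.05],[0,0,0,0,-0.08,0,0.05],[0,0,0,0,-0.08,0,0.05],[0,0,0,0,0,0,0.05]]'; python3 st.py
```

```text
time: 8.0
tool_pos: [0.5281, 0.0576, 0.1434]
tcp_rot: [-1.411, 0.819, -0.819]
wrist_force: [-3.3, -1.2, 4.9]
width: 0.149
t 8.0 pos [0.5281 0.0576 0.1434] tooly [-0. -0. -1.] jaw 29.7 q [ 0.06  0.04  1.98 -0.    1.13 -0.46] F [-3.3 -1.2  4.9] T [-0.16  0.5   0.05] w 0.149
shift [-0.0002  0.0004  0.    ] turn [3.000e-04 2.392e-01 1.000e-04]
```

```bash
python3 -m handwheel '[[0,0,0,0,-0.08,0,0.05],[0,0,0,0,-0.08,0,0.05],[0,0,0,0,-0.08,0,0.05],[0,0,0,0,-0.08,0,0.05],[0,0,0,0,0,0,0.05]]'; python3 st.py
python3 -m handwheel '[[0,0,0,0,-0.08,0,0.05],[0,0,0,0,-0.08,0,0.05],[0,0,0,0,-0.08,0,0.05],[0,0,0,0,-0.08,0,0.05],[0,0,0,0,0,0,0.05]]'; python3 st.py
```

```text
time: 8.62
tool_pos: [0.5278, 0.0575, 0.1434]
tcp_rot: [-1.495, 0.573, -0.573]
wrist_force: [-3.4, -1.6, 5.5]
width: 0.156
t 8.62 pos [0.5278 0.0575 0.1434] tooly [-0.001 -0.001 -1.   ] jaw 48.0 q [ 0.06  0.04  1.98 -0.    1.13 -0.78] F [-3.4 -1.6  5.5] T [-0.18  0.58  0.06] w 0.156
shift [-0.0001  0.0004  0.0004] turn [9.000e-04 5.589e-01 1.000e-04]
time: 9.25
tool_pos: [0.5277, 0.0572, 0.1434]
tcp_rot: [-1.548, 0.324, -0.323]
wrist_force: [-5.2, -1.7, 6.6]
width: 0.152
t 9.25 pos [0.5277 0.0572 0.1434] tooly [-0.001 -0.001 -1.   ] jaw 66.4 q [ 0.06  0.04  1.98 -0.    1.13 -1.1 ] F [-5.2 -1.7  6.6] T [-0.34  0.72  0.1 ] w 0.152
shift [0.     0.0004 0.0007] turn [1.400e-03 8.789e-01 1.000e-04]
```

Run:
```python
from h import *
from workcell import optics
c=optics.read_camera("scene")
cv2.imwrite("pics/d3.png",cv2.convertScaleAbs(cv2.resize(c["image"][140:200,250:320,::-1],(700,600),interpolation=cv2.INTER_CUBIC),alpha=1.6))
w=cloud(c);hsv=cv2.cvtColor(c["image"],cv2.COLOR_RGB2HSV)
d=np.hypot(w[...,0]-.528,w[...,1]-.058)
p=w[(d>.02)&(d<.065)&(w[...,2]>.166)&(w[...,2]<.195)&(hsv[...,2]>70)]
print(len(p),np.percentile(p[:,2],95),cv2.minAreaRect((p[:,:2]*1000).astype(np.float32)))
```

```text
304 0.18598839479557877 ((529.7732543945312, 60.74806213378906), (15.904122352600098, 108.87895965576172), 66.76544189453125)
```

View pics/d3.png

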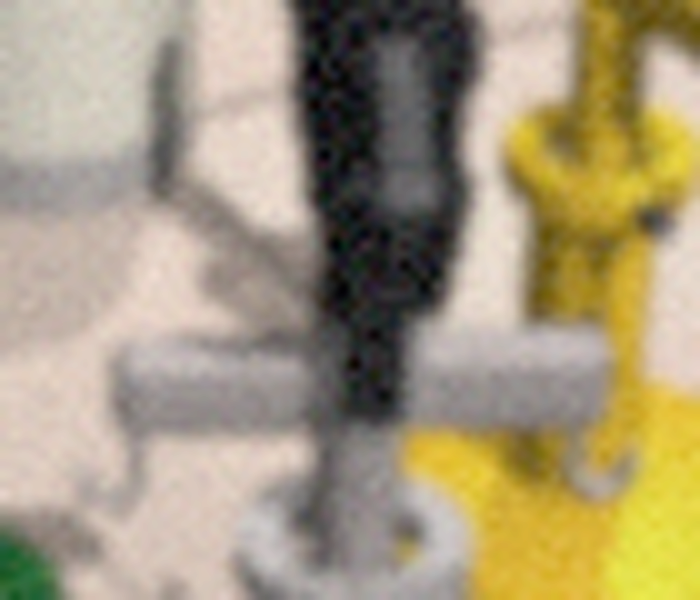

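The bar is at 66.8° (it was 16.1°), a turn of about 0.885 rad, so it is unlocked and short of the end of turn. The torque is small, but there's a little side load, so I'll ease off by 0.8 mm and then start drawing up slowly.

```bash
python3 -m handwheel '[[-0.0008,0,-0.0005,0,0,0,0.05],[0,0,0,0,0,0,0.05]]'; python3 st.py;python3 -m handwheel '[[0,-0.001,0,0,0,0,0.05],[0,-0.002,0,0,0,0,0.05],[0,0,0,0,0,0,0.05]]'; python3 st.py
```

```text
time: 9.55
tool_pos: [0.5277, 0.0572, 0.1434]
tcp_rot: [-1.547, 0.323, -0.324]
wrist_force: [-0.6, -3.0, 4.9]
width: 0.155
t 9.55 pos [0.5277 0.0572 0.1434] tooly [ 0.001 -0.001 -1.   ] jaw 66.4 q [ 0.06  0.04  1.98 -0.    1.12 -1.1 ] F [-0.6 -3.   4.9] T [-0.44  0.18  0.04] w 0.155
shift [0.0001 0.0004 0.0006] turn [-4.00e-04  8.79e-01  1.20e-03]
time: 9.93
tool_pos: [0.5276, 0.0572, 0.1453]
tcp_rot: [-1.547, 0.323, -0.324]
wrist_force: [3.7, -3.1, -4.3]
width: 0.151
t 9.93 pos [0.5276 0.0572 0.1453] tooly [ 0.    -0.001 -1.   ] jaw 66.4 q [ 0.06  0.04  1.98 -0.    1.13 -1.1 ] F [ 3.7 -3.1 -4.3] T [-0.52 -0.66 -0.  ] w 0.151
shift [0.0001 0.0023 0.0007] turn [0.000e+00 8.795e-01 8.000e-04]
```

```bash
python3 -m handwheel '[[0.0005,-0.002,-0.0002,0,0,0,0.05],[0,-0.002,0,0,0,0,0.05],[0,-0.002,0,0,0,0,0.05],[0,-0.002,0,0,0,0,0.05],[0,-0.002,0,0,0,0,0.05],[0,-0.002,0,0,0,0,0.05]]'; python3 st.py;python3 -m handwheel '[[0,-0.002,0,0,0,0,0.05],[0,-0.002,0,0,0,0,0.05],[0,-0.002,0,0,0,0,0.05],[0,-0.002,0,0,0,0,0.05],[0,-0.002,0,0,0,0,0.05],[0,-0.002,0,0,0,0,0.05],[0,-0.002,0,0,0,0,0.05],[0,-0.002,0,0,0,0,0.05]]'; python3 st.py
```

```text
time: 10.68
tool_pos: [0.5276, 0.0572, 0.1582]
tcp_rot: [-1.547, 0.323, -0.323]
wrist_force: [3.8, -1.6, -4.0]
width: 0.153
t 10.68 pos [0.5276 0.0572 0.1582] tooly [-0.  0. -1.] jaw 66.4 q [ 0.06  0.03  1.96  0.    1.15 -1.1 ] F [ 3.8 -1.6 -4. ] T [-0.28 -0.59 -0.03] w 0.153
shift [0.0002 0.0152 0.0007] turn [-0.      0.8798 -0.    ]
time: 11.68
tool_pos: [0.5276, 0.0572, 0.1742]
tcp_rot: [-1.547, 0.323, -0.323]
wrist_force: [3.1, -1.0, -5.8]
width: 0.158
t 11.68 pos [0.5276 0.0572 0.1742] tooly [-0.  0. -1.] jaw 66.4 q [ 0.06  0.01  1.95  0.    1.18 -1.1 ] F [ 3.1 -1.  -5.8] T [-0.23 -0.57  0.02] w 0.158
shift [0.0002 0.0312 0.0007] turn [ 0.000e+00  8.797e-01 -1.000e-04]
```

Rising at 4–6 N, as expected. Lift is about 31 mm.

```bash
python3 -m handwheel '[[0.0003,-0.002,0,0,0,0,0.05],[0,-0.002,0,0,0,0,0.05],[0,-0.002,0,0,0,0,0.05],[0,-0.002,0,0,0,0,0.05],[0,-0.002,0,0,0,0,0.05],[0,-0.002,0,0,0,0,0.05],[0,-0.002,0,0,0,0,0.05],[0,-0.002,0,0,0,0,0.05]]'; python3 st.py;python3 -m handwheel '[[0,-0.002,0,0,0,0,0.05],[0,-0.002,0,0,0,0,0.05],[0,-0.002,0,0,0,0,0.05],[0,-0.002,0,0,0,0,0.05]]'; python3 st.py
python3 - <<'E'
from h import *
from workcell import optics
c=optics.read_camera("scene")
cv2.imwrite("pics/d4.png",cv2.convertScaleAbs(cv2.resize(c["image"][120:200,245:325,::-1],(600,600),interpolation=cv2.INTER_CUBIC),alpha=1.6))
w=cloud(c);hsv=cv2.cvtColor(c["image"],cv2.COLOR_RGB2HSV)
d=np.hypot(w[...,0]-.528,w[...,1]-.058)
p=w[(d>.02)&(d<.065)&(w[...,2]>.2)&(w[...,2]<.26)&(hsv[...,2]>70)]
print(len(p),np.percentile(p[:,2],[50,95]),cv2.minAreaRect((p[:,:2]*1000).astype(np.float32)))
E
```

```text
time: 12.68
tool_pos: [0.5276, 0.0572, 0.1901]
tcp_rot: [-1.547, 0.324, -0.322]
wrist_force: [0.6, 0.5, -4.9]
width: 0.155
t 12.68 pos [0.5276 0.0572 0.1901] tooly [-0.001  0.    -1.   ] jaw 66.4 q [ 0.06  0.    1.93  0.    1.22 -1.1 ] F [ 0.6  0.5 -4.9] T [ 0.06 -0.16 -0.  ] w 0.155
shift [0.0001 0.0471 0.0007] turn [ 4.000e-04  8.798e-01 -6.000e-04]
time: 13.18
tool_pos: [0.5276, 0.0572, 0.1981]
tcp_rot: [-1.547, 0.323, -0.322]
wrist_force: [-0.9, 0.7, -4.8]
width: 0.154
t 13.18 pos [0.5276 0.0572 0.1981] tooly [-0.001  0.    -1.   ] jaw 66.4 q [ 0.06 -0.01  1.92  0.    1.23 -1.1 ] F [-0.9  0.7 -4.8] T [0.16 0.   0.01] w 0.154
shift [0.0001 0.0551 0.0007] turn [ 3.000e-04  8.798e-01 -5.000e-04]
385 [0.23209929 0.24055244] ((531.036376953125, 65.1888427734375), (25.01997947692871, 126.83699798583984), 67.77217102050781)
```

View pics/d4.png

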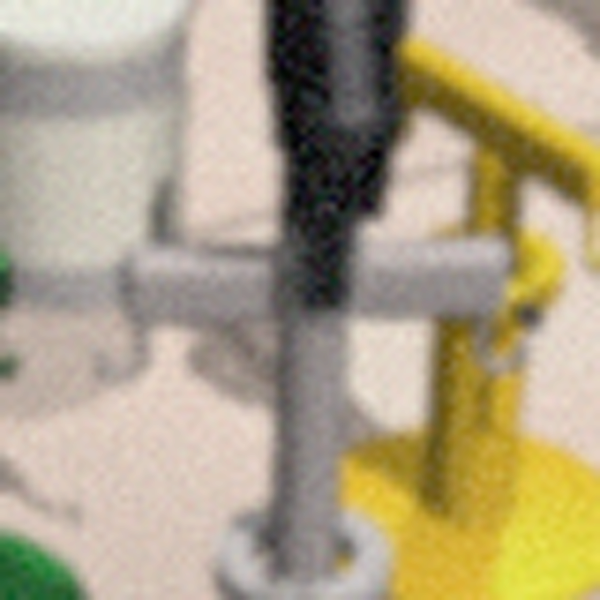

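The bar (315,280) has risen with the fingers: its top is at 0.2405, so lift is about 54 mm. From here I'll use short, 1 mm steps.

```bash
for i in 1; do python3 -m handwheel '[[0,-0.001,0,0,0,0,0.05],[0,-0.001,0,0,0,0,0.05],[0,-0.001,0,0,0,0,0.05],[0,-0.001,0,0,0,0,0.05],[0,-0.001,0,0,0,0,0.05]]';done; python3 st.py
```

```text
time: 13.85
tool_pos: [0.5276, 0.0572, 0.203]
tcp_rot: [-1.547, 0.323, -0.322]
wrist_force: [-2.2, 2.0, -5.4]
width: 0.157
t 13.85 pos [0.5276 0.0572 0.203 ] tooly [-0.001  0.    -1.   ] jaw 66.4 q [ 0.06 -0.01  1.91  0.    1.24 -1.1 ] F [-2.2  2.  -5.4] T [ 0.26  0.29 -0.03] w 0.157
shift [0.0001 0.06   0.0007] turn [ 4.000e-04  8.798e-01 -5.000e-04]
```

```bash
python3 -m handwheel '[[0,-0.001,0,0,0,0,0.05],[0,-0.001,0,0,0,0,0.05],[0,-0.001,0,0,0,0,0.05],[0,-0.001,0,0,0,0,0.05]]'; python3 st.py
```

```text
time: 14.35
tool_pos: [0.5276, 0.0572, 0.207]
tcp_rot: [-1.547, 0.323, -0.323]
wrist_force: [-3.8, 2.4, -5.2]
width: 0.154
t 14.35 pos [0.5276 0.0572 0.207 ] tooly [-0.001  0.    -1.   ] jaw 66.4 q [ 0.06 -0.01  1.91  0.    1.25 -1.1 ] F [-3.8  2.4 -5.2] T [ 0.39  0.46 -0.04] w 0.154
shift [0.0001 0.064  0.0007] turn [ 3.000e-04  8.798e-01 -5.000e-04]
```

```bash
python3 -m handwheel '[[0,-0.0015,0,0,0,0,0.05],[0,-0.0015,0,0,0,0,0.05],[0,-0.001,0,0,0,0,0.05]]'; python3 st.py
```

```text
time: 14.72
tool_pos: [0.5277, 0.0572, 0.2111]
tcp_rot: [-1.547, 0.323, -0.323]
wrist_force: [-3.9, 2.7, -5.4]
width: 0.155
t 14.72 pos [0.5277 0.0572 0.2111] tooly [-0.001  0.    -1.   ] jaw 66.4 q [ 0.06 -0.01  1.9   0.    1.25 -1.1 ] F [-3.9  2.7 -5.4] T [ 0.49  0.57 -0.01] w 0.155
shift [0.0001 0.0681 0.0007] turn [ 3.000e-04  8.798e-01 -5.000e-04]
```

```bash
python3 -m handwheel '[[0,-0.0015,0,0,0,0,0.05],[0,-0.0015,0,0,0,0,0.05],[0,-0.001,0,0,0,0,0.05]]'; python3 st.py
```

```text
time: 15.1
tool_pos: [0.5277, 0.0572, 0.2151]
tcp_rot: [-1.547, 0.323, -0.323]
wrist_force: [-3.7, 3.7, -4.4]
width: 0.153
t 15.1 pos [0.5277 0.0572 0.2151] tooly [-0.  0. -1.] jaw 66.4 q [ 0.06 -0.02  1.9   0.    1.26 -1.1 ] F [-3.7  3.7 -4.4] T [ 0.53  0.6  -0.02] w 0.153
shift [0.0001 0.0721 0.0007] turn [ 3.000e-04  8.798e-01 -4.000e-04]
```

```bash
python3 -m handwheel '[[-0.0006,-0.0015,0.0003,0,0,0,0.05],[0,-0.0015,0,0,0,0,0.05],[0,-0.001,0,0,0,0,0.05]]'; python3 st.py
```

```text
time: 15.48
tool_pos: [0.5277, 0.0572, 0.2194]
tcp_rot: [-1.547, 0.323, -0.324]
wrist_force: [-2.4, -0.4, -5.3]
width: 0.151
t 15.47 pos [0.5277 0.0572 0.2194] tooly [ 0.001 -0.001 -1.   ] jaw 66.4 q [ 0.06 -0.02  1.89 -0.    1.27 -1.1 ] F [-2.4 -0.4 -5.3] T [-0.06  0.45 -0.01] w 0.151
shift [-0.      0.0764  0.0007] turn [1.000e-04 8.797e-01 9.000e-04]
```

```bash
python3 -m handwheel '[[0,-0.001,0,0,0,0,0.05],[0,-0.001,0,0,0,0,0.05],[0,-0.001,0,0,0,0,0.05],[0,-0.001,0,0,0,0,0.05]]'; python3 st.py
```

```text
time: 15.98
tool_pos: [0.5277, 0.0572, 0.2232]
tcp_rot: [-1.547, 0.323, -0.323]
wrist_force: [-1.7, -1.8, -4.9]
width: 0.157
t 15.97 pos [0.5277 0.0572 0.2232] tooly [ 0.    -0.001 -1.   ] jaw 66.4 q [ 0.06 -0.02  1.89 -0.    1.28 -1.1 ] F [-1.7 -1.8 -4.9] T [-0.28  0.29  0.05] w 0.157
shift [0.     0.0802 0.0007] turn [1.000e-04 8.797e-01 8.000e-04]
```

```bash
python3 -m handwheel '[[0,-0.001,0,0,0,0,0.05],[0,-0.0005,0,0,0,0,0.05]]'; python3 st.py
```

```text
time: 16.23
tool_pos: [0.5277, 0.0572, 0.2247]
tcp_rot: [-1.547, 0.323, -0.323]
wrist_force: [-1.5, -3.0, -4.0]
width: 0.155
t 16.23 pos [0.5277 0.0572 0.2247] tooly [ 0.    -0.001 -1.   ] jaw 66.4 q [ 0.06 -0.02  1.89 -0.    1.28 -1.1 ] F [-1.5 -3.  -4. ] T [-0.49  0.27  0.02] w 0.155
shift [0.     0.0817 0.0007] turn [1.000e-04 8.797e-01 8.000e-04]
```

```bash
python3 -m handwheel '[[0,-0.0008,-0.0003,0,0,0,0.05],[0,-0.0008,0,0,0,0,0.05]]'; python3 st.py
```

```text
time: 16.48
tool_pos: [0.5277, 0.0573, 0.2264]
tcp_rot: [-1.547, 0.322, -0.324]
wrist_force: [0.3, -2.1, -4.4]
width: 0.159
t 16.48 pos [0.5277 0.0573 0.2264] tooly [ 0.001 -0.    -1.   ] jaw 66.4 q [ 0.06 -0.02  1.88 -0.    1.28 -1.1 ] F [ 0.3 -2.1 -4.4] T [-0.49  0.11 -0.01] w 0.159
shift [0.     0.0834 0.0006] turn [-5.000e-04  8.798e-01  6.000e-04]
```

```bash
python3 -m handwheel '[[0,-0.0007,0,0,0,0,0.05],[0,-0.0005,0,0,0,0,0.05]]'; python3 st.py
```

```text
time: 16.73
tool_pos: [0.5277, 0.0572, 0.2276]
tcp_rot: [-1.547, 0.322, -0.324]
wrist_force: [0.3, -3.6, -4.3]
width: 0.157
t 16.73 pos [0.5277 0.0572 0.2276] tooly [ 0.001 -0.    -1.   ] jaw 66.4 q [ 0.06 -0.03  1.88 -0.    1.28 -1.1 ] F [ 0.3 -3.6 -4.3] T [-0.44 -0.04 -0.02] w 0.157
shift [0.     0.0846 0.0006] turn [-4.000e-04  8.797e-01  6.000e-04]
```

```bash
python3 -m handwheel '[[0,-0.0005,0,0,0,0,0.05],[0,-0.0005,0,0,0,0,0.05]]'; python3 st.py
```

```text
time: 16.98
tool_pos: [0.5277, 0.0573, 0.2285]
tcp_rot: [-1.547, 0.322, -0.324]
wrist_force: [0.3, -2.9, -4.5]
width: 0.152
t 16.98 pos [0.5277 0.0573 0.2285] tooly [ 0.001 -0.    -1.   ] jaw 66.4 q [ 0.06 -0.03  1.88 -0.    1.29 -1.1 ] F [ 0.3 -2.9 -4.5] T [-0.52 -0.06 -0.07] w 0.152
shift [0.0001 0.0855 0.0006] turn [-5.000e-04  8.797e-01  5.000e-04]
```

```bash
python3 -m handwheel '[[0,-0.0005,0,0,0,0,0.05],[0,-0.0005,0,0,0,0,0.05]]'|grep -E 'pos|force'
```

```text
tool_pos: [0.5276, 0.0573, 0.2295]
wrist_force: [0.4, -3.1, -5.1]
```

```bash
python3 -m handwheel '[[0,-0.0005,0,0,0,0,0.05],[0,0,0,0,0,0,0.05]]'|grep -E 'pos|force'
```

```text
tool_pos: [0.5276, 0.0573, 0.2301]
wrist_force: [2.3, -3.6, -4.9]
```

```bash
python3 -m handwheel '[[0,-0.0005,0,0,0,0,0.05],[0,0,0,0,0,0,0.05]]'|grep -E 'pos|force'
```

```text
tool_pos: [0.5276, 0.0573, 0.2306]
wrist_force: [1.8, -4.2, -4.4]
```

```bash
python3 -m handwheel '[[0.0003,-0.0005,-0.0003,0,0,0,0.05],[0,0,0,0,0,0,0.05]]'|grep -E 'pos|force'
```

```text
tool_pos: [0.5276, 0.0572, 0.231]
wrist_force: [2.1, -1.7, -5.0]
```

```bash
python3 -m handwheel '[[0,-0.0005,0,0,0,0,0.05],[0,0,0,0,0,0,0.05]]'|grep -E 'pos|force'
```

```text
tool_pos: [0.5276, 0.0573, 0.2315]
wrist_force: [2.1, -0.4, -3.8]
```

```bash
python3 -m handwheel '[[0,-0.0005,0,0,0,0,0.05],[0,0,0,0,0,0,0.05]]'|grep -E 'pos|force'
```

```text
tool_pos: [0.5276, 0.0572, 0.232]
wrist_force: [2.7, -0.6, -5.9]
```

```bash
python3 -m handwheel '[[0,-0.0005,0,0,0,0,0.05],[0,0,0,0,0,0,0.05]]'|grep -E 'pos|force'
```

```text
tool_pos: [0.5276, 0.0572, 0.2323]
wrist_force: [3.1, 1.3, -5.7]
```

```bash
python3 -m handwheel '[[0,-0.0005,0,0,0,0,0.05],[0,0,0,0,0,0,0.05]]'|grep -E 'pos|force'
```

```text
tool_pos: [0.5276, 0.0572, 0.2324]
wrist_force: [5.3, 1.8, -9.0]
```

```bash
python3 -m handwheel '[[0,-0.0005,0,0,0,0,0.05],[0,0,0,0,0,0,0.05]]'|grep -E 'pos|force'
```

```text
tool_pos: [0.5276, 0.0572, 0.2324]
wrist_force: [6.3, 1.3, -11.4]
```

The stop is felt: z stalls at 0.2324 (lift ≈ 0.089, against 0.088 from the collar) while the pull rises to 11 N. I'll ease off slightly, then turn clockwise.

```bash
python3 -m handwheel '[[0.0004,0.0004,0.0002,0,0,0,0.05],[0,0,0,0,0,0,0.05]]'; python3 st.py
python3 -m handwheel '[[0,0,0,0,0.06,0,0.05],[0,0,0,0,0.06,0,0.05],[0,0,0,0,0,0,0.05]]'; python3 st.py
```

```text
time: 19.48
tool_pos: [0.5275, 0.0572, 0.2324]
tcp_rot: [-1.546, 0.324, -0.322]
wrist_force: [3.8, 2.5, -9.5]
width: 0.156
t 19.48 pos [0.5275 0.0572 0.2324] tooly [-0.001  0.    -1.   ] jaw 66.4 q [ 0.06 -0.03  1.87  0.    1.29 -1.1 ] F [ 3.8  2.5 -9.5] T [ 0.35 -0.67 -0.01] w 0.156
shift [0.0003 0.0894 0.0008] turn [ 7.000e-04  8.798e-01 -1.100e-03]
time: 19.85
tool_pos: [0.5276, 0.0573, 0.2324]
tcp_rot: [-1.53, 0.417, -0.415]
wrist_force: [4.6, 3.0, -11.3]
width: 0.159
t 19.85 pos [0.5276 0.0573 0.2324] tooly [-0.001  0.001 -1.   ] jaw 59.6 q [ 0.06 -0.03  1.87  0.    1.29 -0.98] F [  4.6   3.  -11.3] T [ 0.47 -0.7  -0.1 ] w 0.159
shift [0.0002 0.0894 0.0007] turn [ 5.000e-04  7.604e-01 -1.100e-03]
```

```bash
python3 -m handwheel '[[0.0003,0.0003,0,0,0.06,0,0.05],[0,0,0,0,0.06,0,0.05],[0,0,0,0,0.06,0,0.05],[0,0,0,0,0,0,0.05]]'; python3 st.py
```

```text
time: 20.35
tool_pos: [0.5277, 0.0574, 0.2324]
tcp_rot: [-1.498, 0.557, -0.555]
wrist_force: [2.7, 3.3, -10.1]
width: 0.156
t 20.35 pos [0.5277 0.0574 0.2324] tooly [-0.001  0.001 -1.   ] jaw 49.3 q [ 0.06 -0.03  1.87  0.    1.29 -0.8 ] F [  2.7   3.3 -10.1] T [ 0.69 -0.46 -0.16] w 0.156
shift [0.0001 0.0894 0.0005] turn [ 5.000e-04  5.812e-01 -1.500e-03]
```

```bash
python3 -m handwheel '[[0,0,0,0,0.06,0,0.05],[0,0,0,0,0.06,0,0.05],[0,0,0,0,0.06,0,0.05],[0,0,0,0,0,0,0.05]]'; python3 st.py
```

```text
time: 20.85
tool_pos: [0.5278, 0.0575, 0.2324]
tcp_rot: [-1.456, 0.696, -0.694]
wrist_force: [2.7, 5.0, -10.0]
width: 0.156
t 20.85 pos [0.5278 0.0575 0.2324] tooly [-0.001  0.001 -1.   ] jaw 39.0 q [ 0.06 -0.03  1.87  0.    1.29 -0.62] F [  2.7   5.  -10. ] T [ 0.7  -0.5  -0.03] w 0.156
shift [0.     0.0894 0.0003] turn [ 2.000e-04  4.012e-01 -1.500e-03]
```

The lug is entering the notch freely. I'll ease the upward pull while finishing the turn.

```bash
python3 -m handwheel '[[-0.0004,0.0004,0.0003,0,0.06,0,0.05],[0,0.0002,0,0,0.06,0,0.05],[0,0,0,0,0.06,0,0.05],[0,0,0,0,0,0,0.05]]'; python3 st.py
```

```text
time: 21.35
tool_pos: [0.528, 0.0576, 0.2324]
tcp_rot: [-1.405, 0.833, -0.832]
wrist_force: [1.9, 2.9, -7.9]
width: 0.157
t 21.35 pos [0.528  0.0576 0.2324] tooly [-0.  0. -1.] jaw 28.7 q [ 0.06 -0.03  1.87  0.    1.29 -0.44] F [ 1.9  2.9 -7.9] T [ 0.63 -0.39 -0.1 ] w 0.157
shift [-0.0001  0.0894  0.0001] turn [ 2.000e-04  2.217e-01 -6.000e-04]
```

```bash
python3 -m handwheel '[[0,0,0,0,0.06,0,0.05],[0,0,0,0,0.06,0,0.05],[0,0,0,0,0.06,0,0.05],[0,0,0,0,0,0,0.05]]'; python3 st.py
```

```text
time: 21.85
tool_pos: [0.5281, 0.0576, 0.2324]
tcp_rot: [-1.344, 0.97, -0.969]
wrist_force: [2.5, 3.2, -6.8]
width: 0.157
t 21.85 pos [0.5281 0.0576 0.2324] tooly [-0.     0.001 -1.   ] jaw 18.4 q [ 0.06 -0.03  1.87  0.    1.29 -0.26] F [ 2.5  3.2 -6.8] T [ 0.64 -0.33 -0.  ] w 0.157
shift [-0.0002  0.0894 -0.0001] turn [-0.0001  0.0419 -0.0006]
```

```bash
python3 -m handwheel '[[0,0.0003,0,0,0.03,0,0.05],[0,0,0,0,0.02,0,0.05],[0,0,0,0,0,0,0.05]]'; python3 st.py
```

```text
time: 22.22
tool_pos: [0.5282, 0.0577, 0.2323]
tcp_rot: [-1.324, 1.009, -1.009]
wrist_force: [0.2, 5.1, -3.9]
width: 0.159
t 22.23 pos [0.5282 0.0577 0.2323] tooly [ 0.     0.001 -1.   ] jaw 15.4 q [ 0.06 -0.03  1.87  0.    1.29 -0.21] F [ 0.2  5.1 -3.9] T [ 0.77 -0.09  0.01] w 0.159
shift [-0.0001  0.0893 -0.0002] turn [-0.0004 -0.0104 -0.0005]
```

```bash
python3 -m handwheel '[[0,0,0,0,0.02,0,0.05],[0,0,0,0,0,0,0.05]]'; python3 st.py
```

```text
time: 22.48
tool_pos: [0.5282, 0.0576, 0.2323]
tcp_rot: [-1.316, 1.024, -1.024]
wrist_force: [-0.1, 5.2, -4.8]
width: 0.157
t 22.48 pos [0.5282 0.0576 0.2323] tooly [ 0.     0.001 -1.   ] jaw 14.3 q [ 0.06 -0.03  1.87  0.    1.29 -0.19] F [-0.1  5.2 -4.8] T [ 0.86 -0.12 -0.01] w 0.157
shift [-0.0002  0.0893 -0.0002] turn [-0.0004 -0.0304 -0.0005]
```

```bash
python3 -m handwheel '[[-0.0003,0,0.0001,0,0.02,0,0.05],[0,0,0,0,0,0,0.05]]'; python3 st.py
```

```text
time: 22.72
tool_pos: [0.5282, 0.0576, 0.2323]
tcp_rot: [-1.309, 1.039, -1.039]
wrist_force: [0.5, 4.4, -3.0]
width: 0.157
t 22.73 pos [0.5282 0.0576 0.2323] tooly [ 0.  0. -1.] jaw 13.1 q [ 0.06 -0.03  1.87  0.    1.29 -0.17] F [ 0.5  4.4 -3. ] T [ 0.7  -0.03  0.02] w 0.157
shift [-0.0002  0.0893 -0.0002] turn [-0.0003 -0.0505  0.    ]
```

```bash
python3 -m handwheel '[[-0.0002,0,0,0,0.02,0,0.05],[0,0,0,0,0,0,0.05]]'; python3 st.py
```

```text
time: 22.98
tool_pos: [0.5282, 0.0576, 0.232]
tcp_rot: [-1.301, 1.053, -1.054]
wrist_force: [0.0, 3.4, -2.2]
width: 0.156
t 22.98 pos [0.5282 0.0576 0.232 ] tooly [ 0.    -0.001 -1.   ] jaw 12.0 q [ 0.06 -0.03  1.87 -0.    1.29 -0.15] F [ 0.   3.4 -2.2] T [ 0.53 -0.01  0.51] w 0.156
shift [-0.0003  0.089  -0.0002] turn [-0.0002 -0.0696  0.0006]
```

```bash
python3 -m handwheel '[[0,0,0,0,0.015,0,0.05],[0,0,0,0,0,0,0.05]]'; python3 st.py
```

```text
time: 23.22
tool_pos: [0.5283, 0.0576, 0.2318]
tcp_rot: [-1.295, 1.064, -1.065]
wrist_force: [-0.3, 2.4, -2.9]
width: 0.158
t 23.23 pos [0.5283 0.0576 0.2318] tooly [ 0. -0. -1.] jaw 11.1 q [ 0.06 -0.03  1.88 -0.    1.29 -0.13] F [-0.3  2.4 -2.9] T [ 0.43 -0.05  0.83] w 0.158
shift [-0.0003  0.0888 -0.0002] turn [-0.0001 -0.0848  0.0005]
```

The torque jumps to 0.5 and then 0.8 N m at jaw ≈12°, so it is fully locked (it started about 0.065 rad open). I'll unwind the wrist slightly, check the load, and release.

```bash
python3 -m handwheel '[[0,0,0,0,-0.015,0,0.05],[0,0.0003,0,0,-0.005,0,0.05],[0,0,0,0,0,0,0.05]]' 20; python3 st.py
```

```text
time: 23.6
tool_pos: [0.5283, 0.0576, 0.2315]
tcp_rot: [-1.303, 1.05, -1.051]
wrist_force: [0.8, 1.7, -2.5]
width: 0.151
t 23.6 pos [0.5283 0.0576 0.2315] tooly [ 0. -0. -1.] jaw 12.2 q [ 0.06 -0.03  1.88 -0.    1.29 -0.15] F [ 0.8  1.7 -2.5] T [ 0.41 -0.08  0.5 ] w 0.151
shift [-0.0002  0.0885 -0.0002] turn [-0.0001 -0.0655  0.0002]
```

```bash
python3 -m handwheel '[[0,0.0003,0,0,-0.012,0,0.05],[0,0.0003,0,0,0,0,0.05],[0,0,0,0,0,0,0.05]]' 20; python3 st.py
```

```text
time: 23.98
tool_pos: [0.5282, 0.0577, 0.2309]
tcp_rot: [-1.307, 1.041, -1.042]
wrist_force: [0.3, 1.2, -3.1]
width: 0.155
t 23.98 pos [0.5282 0.0577 0.2309] tooly [ 0. -0. -1.] jaw 12.9 q [ 0.06 -0.03  1.88 -0.    1.29 -0.16] F [ 0.3  1.2 -3.1] T [ 0.37 -0.18 -0.03] w 0.155
shift [-0.0002  0.0879 -0.0002] turn [-0.0001 -0.0538  0.0001]
```

```bash
python3 -m handwheel '[[0,0.0003,0,0,0,0,0.05],[0,0.0003,0,0,0,0,0.05],[0,0,0,0,0,0,0.05]]' 20; python3 st.py
```

```text
time: 24.35
tool_pos: [0.5282, 0.0577, 0.2303]
tcp_rot: [-1.308, 1.041, -1.041]
wrist_force: [1.0, 0.6, -3.2]
width: 0.155
t 24.35 pos [0.5282 0.0577 0.2303] tooly [ 0. -0. -1.] jaw 12.9 q [ 0.06 -0.03  1.88 -0.    1.29 -0.16] F [ 1.   0.6 -3.2] T [ 0.16 -0.2   0.01] w 0.155
shift [-0.0002  0.0873 -0.0002] turn [-0.0001 -0.0534  0.0003]
```

```bash
python3 -m handwheel '[[0,0.0003,0,0,0.008,0,0.05],[0,0.0003,0,0,0,0,0.05],[0,0,0,0,0,0,0.05]]' 20; python3 st.py
```

```text
time: 24.72
tool_pos: [0.5282, 0.0577, 0.2298]
tcp_rot: [-1.305, 1.047, -1.047]
wrist_force: [0.3, 1.4, -1.8]
width: 0.157
t 24.73 pos [0.5282 0.0577 0.2298] tooly [ 0. -0. -1.] jaw 12.5 q [ 0.06 -0.02  1.88 -0.    1.29 -0.16] F [ 0.3  1.4 -1.8] T [ 0.09 -0.17  0.3 ] w 0.157
shift [-0.0002  0.0868 -0.0002] turn [-0.0001 -0.0609  0.0004]
```

```bash
python3 -m handwheel '[[0,0.0004,0,0,0.005,0,0.05],[0,0,0,0,0,0,0.05]]' 20; python3 st.py
```

```text
time: 24.98
tool_pos: [0.5282, 0.0577, 0.2297]
tcp_rot: [-1.303, 1.05, -1.051]
wrist_force: [-0.2, 0.2, 1.2]
width: 0.157
t 24.98 pos [0.5282 0.0577 0.2297] tooly [ 0. -0. -1.] jaw 12.2 q [ 0.06 -0.02  1.88 -0.    1.29 -0.15] F [-0.2  0.2  1.2] T [0.04 0.01 0.52] w 0.157
shift [-0.0002  0.0867 -0.0002] turn [-0.0003 -0.066   0.0004]
```

The weight now rests on the notch (Fz +1.2 N, settled 2.7 mm below the stop) and the bar sits at the clockwise end. Releasing.

```bash
python3 -m handwheel '[[0,0,0,0,0,0,0.2],[0,0,0,0,0,0,0.3],[0,0,0,0,0,0,0.45],[0,0,0,0,0,0,0.5],[0,0,0,0,0,0,0.5]]' 20
python3 -m handwheel '[[0,-0.01,0,0,0,0,0.5],[0,-0.02,0,0,0,0,0.5],[0,-0.03,0,0,0,0,0.5],[0,-0.03,0,0,0,0,0.5],[0,-0.01,0,0,0,0,0.5],[0,0,0,0,0,0,0.5]]'
python3 - <<'E'
from h import *
from workcell import optics
c=optics.read_camera("scene");np.savez("scene2.npz",**c);a=dict(np.load("scene.npz"))
w=cloud(c);hsv=cv2.cvtColor(c["image"],cv2.COLOR_RGB2HSV)
d=np.hypot(w[...,0]-.528,w[...,1]-.058)
p=w[(d<.065)&(w[...,2]>.26)&(w[...,2]<.285)&(hsv[...,2]>70)&(hsv[...,1]<60)]
r=cv2.minAreaRect((p[:,:2]*1000).astype(np.float32));print(len(p),np.percentile(p[:,2],[50,95]),r)
p0=cloud(a);h0=cv2.cvtColor(a["image"],cv2.COLOR_RGB2HSV);d=np.hypot(p0[...,0]-.528,p0[...,1]-.058)
p=p0[(d<.065)&(p0[...,2]>.173)&(p0[...,2]<.198)&(h0[...,2]>70)&(h0[...,1]<60)];print("before",cv2.minAreaRect((p[:,:2]*1000).astype(np.float32)))
cv2.imwrite("pics/e1.png",np.hstack([cv2.resize(c["image"][...,::-1],(400,300)),cv2.resize(c["image"][90:240,220:370,::-1],(300,300))]))
t=optics.read_camera("top");np.savez("top2.npz",**t)
E
python3 st.py
```

```text
time: 25.6
tool_pos: [0.5282, 0.0578, 0.2293]
tcp_rot: [-1.302, 1.051, -1.051]
wrist_force: [-0.8, -0.2, 0.1]
width: 0.499
time: 26.35
tool_pos: [0.5287, 0.0578, 0.3306]
tcp_rot: [-1.301, 1.049, -1.052]
wrist_force: [-0.3, -0.7, 0.1]
width: 0.502
215 [0.27074126 0.27230713] ((529.5985717773438, 59.173770904541016), (14.366146087646484, 112.66951751708984), 12.054770469665527)
before ((529.0921630859375, 59.776947021484375), (15.486371994018555, 111.10179138183594), 16.67899513244629)
t 26.45 pos [0.5276 0.0577 0.3283] tooly [-0.002 -0.    -1.   ] jaw 12.2 q [ 0.06 -0.06  1.74 -0.    1.47 -0.15] F [ 0.1 -0.5  0.1] T [ 0.03 -0.05 -0.01] w 0.502
shift [1.000e-04 1.853e-01 6.000e-04] turn [ 0.0015 -0.0663 -0.0003]
```

View pics/e1.png

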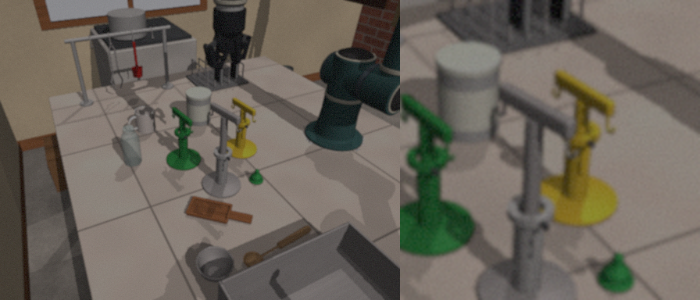

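The bar (535,110) stands high after release: top at 0.272, angle 12.1°, fingers well clear. One last check for sinking and disturbed neighbours, then I'll hand in.

```bash
python3 -m handwheel '[[0,-0.02,0,0,0,0,0.5],[0,-0.02,0,0,0,0,0.5],[0,0,0,0,0,0,0.5],[0,0,0,0,0,0,0.5],[0,0,0,0,0,0,0.5],[0,0,0,0,0,0,0.5]]'
python3 - <<'E'
from h import *
from workcell import optics
c=optics.read_camera("scene");a=dict(np.load("scene.npz"))
w=cloud(c);hsv=cv2.cvtColor(c["image"],cv2.COLOR_RGB2HSV)
d=np.hypot(w[...,0]-.528,w[...,1]-.058)
p=w[(d<.065)&(w[...,2]>.26)&(w[...,2]<.285)&(hsv[...,2]>70)&(hsv[...,1]<60)]
print(len(p),np.percentile(p[:,2],[50,95]),cv2.minAreaRect((p[:,:2]*1000).astype(np.float32)))
w0=cloud(a);dz=np.abs(w-w0).max(2);m=((dz>.03)&(np.minimum(w[...,2],w0[...,2])<.2)).astype(np.uint8)
m=cv2.morphologyEx(m,cv2.MORPH_OPEN,np.ones((2,2)))
k,l,s,ce=cv2.connectedComponentsWithStats(m)
for i in range(1,k):
    if s[i,4]>8: print(s[i])
E
```

```text
time: 27.2
tool_pos: [0.5278, 0.0578, 0.3685]
tcp_rot: [-1.303, 1.052, -1.05]
wrist_force: [0.1, -0.5, -0.2]
width: 0.497
214 [0.27076188 0.27246269] ((529.1929321289062, 59.566978454589844), (14.956437110900879, 110.9113540649414), 11.963980674743652)
[ 261    0   64   90 3508]
[502  36   8  15  39]
[482  63  15  20 149]
[419  67  12   9  53]
[410 102  13  17 111]
[ 457  117   55   32 1215]
[269 132  41  50 850]
[270 147   4   3  10]
[292 177  15  18 166]
[302 196   6   7  20]
```

```bash
python3 -c "
from workcell import workorder;print(workorder.finish_job())"
```

```text
the job is handed in; nothing more can be done
None
```

The grey stand is at full height, locked and released, and I handed the job in at about 27 s of the 48 s. I turned its crossbar anticlockwise by about 0.88 rad and drew it up at 4–6 N. The stop came at a lift of about 0.089 m, with the pull peaking near 11.4 N. I then turned it clockwise to the end of its turn and let go.

**Last checks:**
- **Height:** after release the bar's top was at z ≈ 0.272 and had not sunk 0.75 s later. That is about 85–86 mm of lift; the section settled about 2.7 mm below the stop onto the notch once locked.
- **Lock angle:** the bar stands at 12.0°, against about 16.4° at the start, so it is at the clockwise end.
- **Surroundings:** the fingers are about 0.1 m or more clear of the bar. The before/after depth comparison in the scene camera shows changes only where the bar and the arm moved.

**What disagreed:**
- **Fingertip height:** the tips really stood about 27 mm higher than the reported TCP, so my first close missed above the bar without touching it. I corrected by camera and gripped on the second try.
- **Lock torque:** finding the clockwise end briefly took the torque to about 0.8 N m. I backed off and released with about 0.5 N m still on the bar.

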